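# Find the full tin by its weight and hold it up

## Robot

A 6-joint arm with a two-finger parallel gripper is mounted at the origin on a cart in front of the work surface, level with it; the furniture and walls round the work are solid. World frame = base frame: x ahead of the robot, y to its left, z up, the work surface at z = 0. Lengths are in m, angles in rad, forces in N, time in s.
With the tool pointing down it reaches from about 0.25 to 0.775 m from the base axis. Payload 4 kg.
Tool frame: the origin (TCP) lies at the very end of the fingers, on their centre line; the grasp point (between the pads) lies 19 mm behind it (arm.grasp_offset is the distance from the TCP to the grasp point, in m); z points along the fingers, y is the line along which they close (so a half turn about z gives the same grasp; the last joint's range is limited). The gripper opens to 85 mm and grips with 20 to 120 N. Pads are 22 mm wide; open, the fingers measure 114 mm over their backs; the gripper's body (76 mm by 85 mm) begins 54 mm behind the grasp point. The pads swing forward as they close: fully open they stand 13 mm farther back than shut.
Start: joints at [1.012, 0.087, 1.371, -0, 1.684, -0.103], TCP at [0.242, 0.494, 0.231] pointing down, gripper open.
Joint ranges: [-3.1, 3.1], [-0.76, 2.03], [0.27, 2.55], [-1.08, 4.22], [0.17, 2.65], [-2.57, 2.57]. Speed limits (rad/s): [2.79, 2.79, 3.14, 3.14, 3.14, 3.14].

## Interface

Orientations are given as a rotation vector (axis times angle).
In Python, from plant import arm gives the robot as it stands.
- The arm moves only by the shell command python3 -m handwheel 'ROWS' [FORCE]. ROWS is JSON, a list of rows, each an object of numbers: "tx", "ty", "tz": the shift along the tool's x, y, z in m; "ax", "ay", "az": the turn, a rotation vector about the tool's x, y, z in rad; "hand": the closure, from -1 (fully open) to 1 (shut), so that 0 is half open. In form: [{"tx": .., "ty": .., "tz": .., "ax": .., "ay": .., "az": .., "hand": ..}, ...]. A call has 1 to 10 rows; each row shifts and turns the commanded pose from where the row before left it, along the tool's axes as they then stand; what a row does not reach is not made up. A row lasts 1/12 s, in which the tool goes at most 41.7 mm and 7.16 degrees, less where a joint would pass 70% of its speed; a pose out of reach is approached as far as the arm can. A call with a gripper value outside its range is refused whole. The fingers move at their own pace and stop on an object; FORCE is the grip in N (left out, the last holds). Time passes only in rows, so rows that do not move let the fingers close. It gives the time, the measured TCP pose, the force, the opening and the grip force at its end, in the units of the state.
- arm.state(): the state, without advancing time (a new reading comes with each control period).
- arm.read_camera(name): name is "side" or "top" or "wrist"; returns a dict with "frame" (400x640x3 uint8, red, green, blue), "fx", "fy", "cx", "cy" (pixels), "rvec" (rotation vector, rad) and "tvec" (3), from world to camera coordinates, as OpenCV has them. Camera axes: x right, y down, z forward; pixel columns grow to the right and rows downward; lengths in m; the calibration is good to about 2 mm. A picture is of the moment at which its call begins. There is no depth.
- arm.close_job(): hands the job in; it is judged then, once.
The state is a dict: "clock": time; "joint_positions": joint angles; "qvel": joint speeds; "effort": joint torques, N m; "position": TCP position; "orientation": TCP orientation; "force": force on the tool from outside, world axes, zero at the start; "moment": the same for the moment, N m; "grip_width": finger opening in m; "gripper_force": force on a finger pad.
Only numpy, scipy, OpenCV 4.12 (cv2) and the standard library are available. Lean on these libraries where they do the work, as an engineer would, in place of code of your own. Each camera call takes 0.05 s, during which the arm holds its last target. There are 200 camera calls.

## Task

Three identical closed tins stand on the tray, and only one of them was packed full. Working from left to right, lift each tin well clear of the tray to feel its weight and put it back upright on its own cork place, never dropping it; then finish holding the heaviest tin upright and still, with its underside at least 15 cm above the bench, while the two lighter tins stand in their places. Leave the label roll, the kraft box and the tape roll alone; the program ends while the heaviest tin is still held (if that is the last one lifted, it need not be put down first).

Things in the scene. Friction and masses are not known exactly. Their poses are not given: they have to be found in the camera images.
- tin_left_centre (a point): centre of a plain closed aluminium tin, 52 mm in diameter (lid 54 mm), 78 mm tall, like the other two; weighs 0.14 to 0.57 kg with hidden contents that can shift slightly; the heaviest tin is at least 0.2 kg heavier than either of the others. Starts upright on the left cork place. The point lies 39 mm above the underside; z is the tin axis.
- tin_middle_centre (a point): centre of a plain closed aluminium tin, 52 mm in diameter (lid 54 mm), 78 mm tall, like the other two; weighs 0.14 to 0.57 kg with hidden contents that can shift slightly; the heaviest tin is at least 0.2 kg heavier than either of the others. Starts upright on the middle cork place. The point lies 39 mm above the underside; z is the tin axis.
- tin_right_centre (a point): centre of a plain closed aluminium tin, 52 mm in diameter (lid 54 mm), 78 mm tall, like the other two; weighs 0.14 to 0.57 kg with hidden contents that can shift slightly; the heaviest tin is at least 0.2 kg heavier than either of the others. Starts upright on the right cork place. The point lies 39 mm above the underside; z is the tin axis.
- tray: low plywood tray fixed to the bench, 130 mm (its x) by 400 mm (its y); floor 12 mm above the bench, rim 8 mm wide and 20 mm above the bench all round. Origin: centre of its underside, on the bench (z = 0). Its row of three places lies along its y axis; its +y end is the left end as seen from the robot. The tray may be turned a little.
- place_left (a point): centre of the left place (seen from the robot) on the tray's floor, 12 mm above the bench: a flat cork disc of 68 mm diameter inlaid in the floor; places are 130 mm apart
- place_middle (a point): centre of the middle place (seen from the robot) on the tray's floor, 12 mm above the bench: a flat cork disc of 68 mm diameter inlaid in the floor; places are 130 mm apart
- place_right (a point): centre of the right place (seen from the robot) on the tray's floor, 12 mm above the bench: a flat cork disc of 68 mm diameter inlaid in the floor; places are 130 mm apart
- label_roll: bystander: white roll of labels standing behind the tray, 66 mm in diameter, 60 mm tall; origin at the centre of its underside; leave alone
- kraft_box: bystander: small brown kraft box beyond the tray's left end, 57 x 72 x 40 mm; origin at the centre of its underside; leave alone
- tape_roll: bystander: brown roll of packing tape lying flat beyond the tray's right end, 117 mm in diameter, 48 mm tall; origin at the centre of its underside; leave alone
Mind the look-alikes: they are no part of the job. What is shaped like the part that bears tin_right_centre but orange or red is not meant. Leave any turquoise look-alike of the part that bears tin_left_centre alone.

How it is judged:
By the outcome, as a careful person would: the job done as asked, in the order asked, and still so for the second after the job is handed in, while the arm keeps its last pose, push and grip.
It also fails if it takes over 72 s, if anything falls off the work surface, if the arm or the gripper's body presses on something with over 40 N, if the wrist force passes 120 N, or if a joint passes its speed limit or range.

## Working session

There is one attempt and no reset: what is moved stays moved. The work goes in short steps, Python scripts to look and compute and a shell command to move; the robot and the scene stay as the last step left them, time stands still between calls to the robot, and variables do not carry over. Pictures are saved under pics/ and viewed, at most 10 in all, crops included, and the job is handed in when it is done.

```bash
mkdir -p pics
cat > h.py <<'E'
import numpy as np, cv2
from plant import arm
def cam(n):
    c=arm.read_camera(n); K=np.array([[c['fx'],0,c['cx']],[0,c['fy'],c['cy']],[0,0,1]])
    return c['frame'],K,np.array(c['rvec'],float),np.array(c['tvec'],float)
def ray(K,r,t,uv,z):
    R=cv2.Rodrigues(r)[0]; o=-R.T@t; d=R.T@np.linalg.inv(K)@np.array([*uv,1.])
    return o+d*(z-o[2])/d[2]
def proj(K,r,t,P): return cv2.projectPoints(np.array(P,float).reshape(-1,3),r,t,K,None)[0].reshape(-1,2)
E
python3 - <<'E'
from h import *
for n in("top","side"):
    f,K,r,t=cam(n); cv2.imwrite(f"pics/{n}1.png",f[:,:,::-1]); np.savez(n,K=K,r=r,t=t); print(n,K[0,0],r,-cv2.Rodrigues(r)[0].T@t)
print(arm.state())
E
```

```text
top 517.5165433492105 [ 2.18350297 -2.18485557  0.0972109 ] [0.45972128 0.06652331 1.21657175]
side 512.1327064356108 [ 2.13838474 -0.63444137  0.29491032] [-0.02930981 -0.86508779  0.89036767]
{'clock': 0.1, 'joint_positions': array([ 1.01191169e+00,  8.79057148e-02,  1.37206816e+00, -3.04170322e-05,
        1.68363363e+00, -1.03099254e-01]), 'qvel': array([-0.00136325, -0.00041308, -0.00366505, -0.00124695, -0.00067609,
       -0.00053686]), 'effort': array([ 1.22456157e-03, -3.53013289e+01, -3.14219391e+01, -1.91644140e-04,
        7.90767604e-03,  2.93354981e-05]), 'position': array([0.2418686 , 0.49346962, 0.23026047]), 'orientation': array([-7.09628354e-01, -3.05975306e+00,  3.00796497e-03]), 'force': array([-0.83342701, -0.68830864, -0.7648942 ]), 'moment': array([-0.02063704, -0.03847535, -0.00270969]), 'gripper_force': 0.0, 'grip_width': 0.08524540221903927}
```

View pics/top1.png

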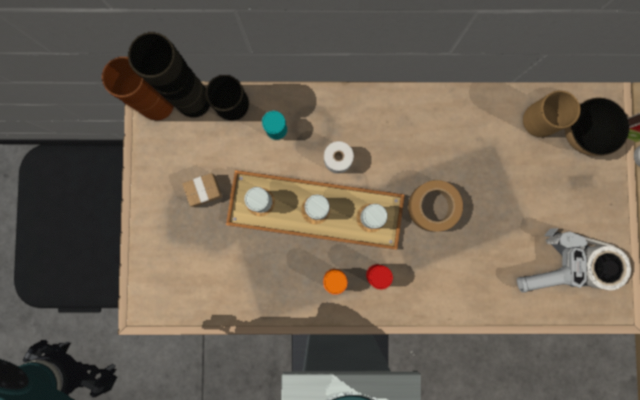

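View pics/side1.png

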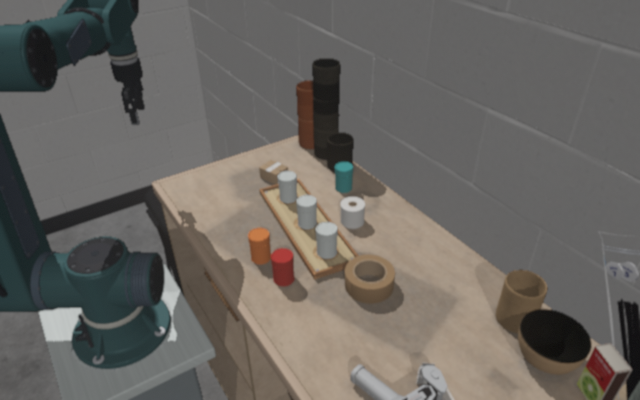

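Top view: plain tins' lids at (257,199), (316,207) and (374,215) inside the tray. The look-alikes are turquoise (274,125), orange (335,282), red (380,277) and the white label roll (339,156). I choose the three silver tins in the tray. Next I measure them and check in a crop.

Run:
```python
from h import *
f=cv2.imread("pics/top1.png"); d=np.load("top.npz"); K,r,t=d['K'],d['r'],d['t']
hsv=cv2.cvtColor(f,cv2.COLOR_BGR2HSV)
m=((hsv[:,:,1]<45)&(hsv[:,:,2]>110)).astype(np.uint8)
n,l,s,c=cv2.connectedComponentsWithStats(m)
for i in range(1,n):
    if s[i,4]>150 and 170<c[i][1]<240 and 220<c[i][0]<400: print(s[i],c[i])
v=f.copy()
for uv in[(257.5,199),(316.5,207),(374,215.5)]:
    P=ray(K,r,t,uv,.09); print(uv,P.round(4))
    a=np.linspace(0,6.28,60); q=proj(K,r,t,[[P[0]+.027*np.cos(x),P[1]+.027*np.sin(x),.09] for x in a]); 
    b=proj(K,r,t,[[P[0]+.034*np.cos(x),P[1]+.034*np.sin(x),.012] for x in a])
    globals().setdefault('L',[]).append((q,b))
# tray corners (outer rim top)
for uv in[(235,173),(404,193),(228,224),(398,247)]: print('corner',ray(K,r,t,uv,.02).round(3))
x0,y0=210,150; z=cv2.resize(f[y0:265,x0:425],None,fx=3.7,fy=3.7,interpolation=cv2.INTER_CUBIC)
for q,b in L:
    for e,col in((q,(0,0,255)),(b,(255,0,0))): cv2.polylines(z,[np.int32((e-[x0,y0]+.5)*3.7)],True,col,1)
cv2.imwrite("pics/crop1.png",z)
```

```text
[245 187  24  25 472] [256.54872881 198.87076271]
[305 195  25  24 477] [316.76100629 206.41928721]
[361 204  27  24 513] [373.87719298 215.8245614 ]
(257.5, 199) [0.5466 0.2068 0.09  ]
(316.5, 207) [0.5291 0.0781 0.09  ]
(374, 215.5) [ 0.5105 -0.0472  0.09  ]
corner [0.613 0.268 0.02 ]
corner [ 0.566 -0.124  0.02 ]
corner [0.494 0.283 0.02 ]
corner [ 0.441 -0.109  0.02 ]
```

View pics/crop1.png

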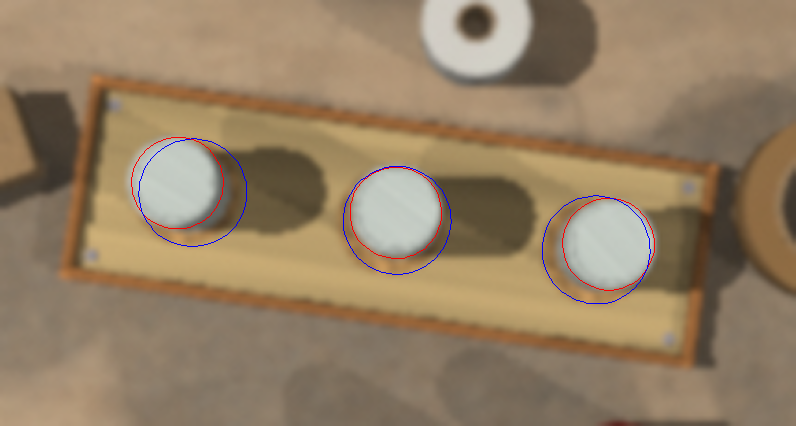

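Crop: red rings (54 mm at z=0.09) sit on the three silver lids within about 2 mm, spacing 0.13 m, in line with the tray. Reach is fine. Choice confirmed. Next I work out the approach in tool axes.

```bash
cat >> h.py <<'E'
from scipy.spatial.transform import Rotation as Ro
T={'left':(.5465,.2080),'middle':(.529,.078),'right':(.5105,-.047)}
def todo(x,y,z,yang=None):
    s=arm.state(); R=Ro.from_rotvec(s['orientation']).as_matrix(); p=s['position']
    print('t',round(s['clock'],2),'pos',p.round(4),'w',round(s['grip_width'],4),'F',s['force'].round(2),'gf',round(s['gripper_force'],1),'q6',s['joint_positions'].round(2)[5])
    print('yaxis deg',np.degrees(np.arctan2(R[1,1],R[0,1])).round(2),'tilt',np.degrees(np.arccos(-R[2,2])).round(2))
    print('tool shift',(R.T@(np.array([x,y,z])-p)).round(4))
    if yang is not None:
        for a in(yang,yang+180):
            a=np.radians(a); Y=np.array([np.cos(a),np.sin(a),0]); Z=np.array([0,0,-1.]); G=np.c_[np.cross(Y,Z),Y,Z]
            print('turn',Ro.from_matrix(R.T@G).as_rotvec().round(3))
E
python3 -c "
from h import *
todo(*T['left'],.2,97.5);todo(*T['left'],.2,7.5)"
```

```text
t 0.1 pos [0.2419 0.4935 0.2303] w 0.0852 F [-0.83 -0.69 -0.76] gf 0.0 q6 -0.1
yaxis deg 63.89 tilt 0.12
tool shift [-0.3992 -0.1222  0.0304]
turn [-0.002 -0.001 -0.587]
turn [-1.000e-03  2.000e-03  2.555e+00]
t 0.1 pos [0.2419 0.4935 0.2303] w 0.0852 F [-0.83 -0.69 -0.76] gf 0.0 q6 -0.1
yaxis deg 63.89 tilt 0.12
tool shift [-0.3992 -0.1222  0.0304]
turn [-0.002  0.001  0.984]
turn [-1.000e-03 -2.000e-03 -2.157e+00]
```

```bash
python3 -m handwheel '[{"tx":-0.033,"ty":-0.010,"hand":-1},{"tx":-0.033,"ty":-0.010,"hand":-1},{"tx":-0.033,"ty":-0.010,"hand":-1},{"tx":-0.033,"ty":-0.010,"hand":-1},{"tx":-0.033,"ty":-0.010,"hand":-1},{"tx":-0.033,"ty":-0.010,"hand":-1},{"tx":-0.033,"ty":-0.010,"hand":-1},{"tx":-0.033,"ty":-0.010,"hand":-1},{"tx":-0.033,"ty":-0.010,"hand":-1},{"tx":-0.033,"ty":-0.010,"hand":-1}]' 60
python3 -m handwheel '[{"tx":-0.033,"ty":-0.010,"tz":0.01,"hand":-1},{"tx":-0.033,"ty":-0.010,"tz":0.01,"hand":-1},{"az":-0.1,"hand":-1},{"az":-0.1,"hand":-1},{"az":-0.1,"hand":-1},{"az":-0.1,"hand":-1},{"az":-0.1,"hand":-1},{"az":-0.087,"hand":-1},{"hand":-1},{"hand":-1}]'
python3 - <<'E'
from h import *
todo(*T['left'],.036,97.5)
f,K,r,t=cam('wrist')
z=f[:,:,::-1].copy(); a=np.linspace(0,6.28,60); x,y=T['left']
q=proj(K,r,t,[[x+.027*np.cos(b),y+.027*np.sin(b),.09] for b in a]); cv2.polylines(z,[np.int32(q)],True,(0,0,255),1)
cv2.imwrite('pics/w1.png',z); np.savez('wrist',K=K,r=r,t=t)
E
```

```text
t 0.1 pos [0.2419 0.4935 0.2303] w 0.0852 F [-0.83 -0.69 -0.76] gf 0.0 q6 -0.1
yaxis deg 63.89 tilt 0.12
tool shift [-0.3992 -0.1218  0.1944]
turn [-0.002 -0.001 -0.587]
turn [-1.000e-03  2.000e-03  2.555e+00]schema error: expected keys tx, ty, tz, ax, ay, az, hand
schema error: expected keys tx, ty, tz, ax, ay, az, hand
```

View pics/w1.png

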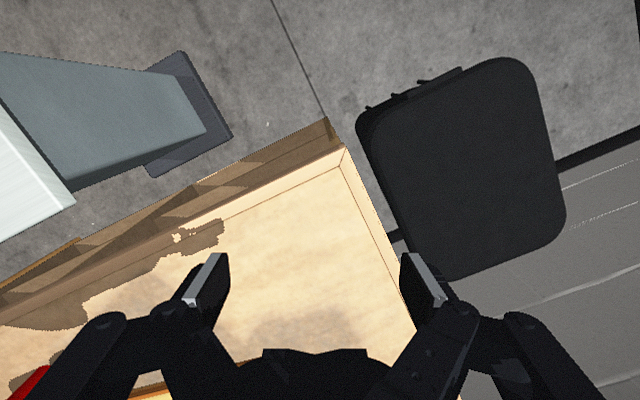

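The rows were refused because all seven keys are required, so the arm hasn't moved. The wrist picture shows only the bench's near-left corner (345,150) with the fingers at (205,280) and (425,280).

```bash
python3 -m handwheel '[{"tx":-0.033,"ty":-0.010,"tz":0,"ax":0,"ay":0,"az":0,"hand":-1},{"tx":-0.033,"ty":-0.010,"tz":0,"ax":0,"ay":0,"az":0,"hand":-1},{"tx":-0.033,"ty":-0.010,"tz":0,"ax":0,"ay":0,"az":0,"hand":-1},{"tx":-0.033,"ty":-0.010,"tz":0,"ax":0,"ay":0,"az":0,"hand":-1},{"tx":-0.033,"ty":-0.010,"tz":0,"ax":0,"ay":0,"az":0,"hand":-1},{"tx":-0.033,"ty":-0.010,"tz":0,"ax":0,"ay":0,"az":0,"hand":-1},{"tx":-0.033,"ty":-0.010,"tz":0,"ax":0,"ay":0,"az":0,"hand":-1},{"tx":-0.033,"ty":-0.010,"tz":0,"ax":0,"ay":0,"az":0,"hand":-1},{"tx":-0.033,"ty":-0.010,"tz":0,"ax":0,"ay":0,"az":0,"hand":-1},{"tx":-0.033,"ty":-0.010,"tz":0,"ax":0,"ay":0,"az":0,"hand":-1}]' 60
python3 -m handwheel '[{"tx":-0.033,"ty":-0.010,"tz":0.01,"ax":0,"ay":0,"az":0,"hand":-1},{"tx":-0.033,"ty":-0.010,"tz":0.01,"ax":0,"ay":0,"az":0,"hand":-1},{"tx":0,"ty":0,"tz":0,"ax":0,"ay":0,"az":-0.1,"hand":-1},{"tx":0,"ty":0,"tz":0,"ax":0,"ay":0,"az":-0.1,"hand":-1},{"tx":0,"ty":0,"tz":0,"ax":0,"ay":0,"az":-0.1,"hand":-1},{"tx":0,"ty":0,"tz":0,"ax":0,"ay":0,"az":-0.1,"hand":-1},{"tx":0,"ty":0,"tz":0,"ax":0,"ay":0,"az":-0.1,"hand":-1},{"tx":0,"ty":0,"tz":0,"ax":0,"ay":0,"az":-0.087,"hand":-1},{"tx":0,"ty":0,"tz":0,"ax":0,"ay":0,"az":0,"hand":-1},{"tx":0,"ty":0,"tz":0,"ax":0,"ay":0,"az":0,"hand":-1}]'
python3 - <<'E'
from h import *
todo(*T['left'],.036,97.5)
f,K,r,t=cam('wrist')
z=f[:,:,::-1].copy(); a=np.linspace(0,6.28,60); x,y=T['left']
q=proj(K,r,t,[[x+.027*np.cos(b),y+.027*np.sin(b),.09] for b in a]); cv2.polylines(z,[np.int32(q)],True,(0,0,255),1)
cv2.imwrite('pics/w2.png',z); np.savez('wrist',K=K,r=r,t=t)
E
```

```text
clock: 0.98
position: [0.4953, 0.2574, 0.231]
orientation: [-0.71, -3.06, 0.0]
force: [1.4, 0.5, -0.4]
grip_width: 0.0853
gripper_force: 0.0
clock: 1.82
position: [0.5447, 0.2117, 0.2109]
orientation: [0.202, -3.134, 0.0]
force: [0.4, 0.1, 0.2]
grip_width: 0.0853
gripper_force: 0.0
t 1.82 pos [0.5447 0.2117 0.2109] w 0.0853 F [0.38 0.05 0.24] gf 0.0 q6 -1.43
yaxis deg 97.39 tilt 0.04
tool shift [-0.0014 -0.0039  0.1749]
turn [-0.    -0.001 -0.002]
turn [-1.00e-03  0.00e+00  3.14e+00]
```

View pics/w2.png

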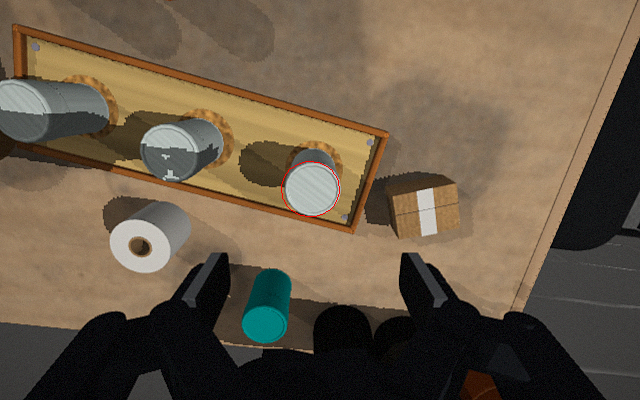

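The wrist picture shows the left tin's lid at (312,190), with the predicted ring right on it. The turquoise tin (267,320) and the label roll are clear of the path. I descend and grip.

```bash
python3 -m handwheel '[{"tx":-0.0014,"ty":-0.0039,"tz":0.02,"ax":0,"ay":0,"az":0,"hand":-1},{"tx":0,"ty":0,"tz":0.02,"ax":0,"ay":0,"az":0,"hand":-1},{"tx":0,"ty":0,"tz":0.02,"ax":0,"ay":0,"az":0,"hand":-1},{"tx":0,"ty":0,"tz":0.02,"ax":0,"ay":0,"az":0,"hand":-1},{"tx":0,"ty":0,"tz":0.02,"ax":0,"ay":0,"az":0,"hand":-1},{"tx":0,"ty":0,"tz":0.02,"ax":0,"ay":0,"az":0,"hand":-1},{"tx":0,"ty":0,"tz":0.02,"ax":0,"ay":0,"az":0,"hand":-1},{"tx":0,"ty":0,"tz":0.02,"ax":0,"ay":0,"az":0,"hand":-1},{"tx":0,"ty":0,"tz":0.015,"ax":0,"ay":0,"az":0,"hand":-1},{"tx":0,"ty":0,"tz":0,"ax":0,"ay":0,"az":0,"hand":-1}]' 60
python3 -m handwheel '[{"tx":0,"ty":0,"tz":0,"ax":0,"ay":0,"az":0,"hand":0},{"tx":0,"ty":0,"tz":0,"ax":0,"ay":0,"az":0,"hand":0},{"tx":0,"ty":0,"tz":0,"ax":0,"ay":0,"az":0,"hand":0.2},{"tx":0,"ty":0,"tz":0,"ax":0,"ay":0,"az":0,"hand":1},{"tx":0,"ty":0,"tz":0,"ax":0,"ay":0,"az":0,"hand":1},{"tx":0,"ty":0,"tz":0,"ax":0,"ay":0,"az":0,"hand":1},{"tx":0,"ty":0,"tz":0,"ax":0,"ay":0,"az":0,"hand":1},{"tx":0,"ty":0,"tz":0,"ax":0,"ay":0,"az":0,"hand":1}]' 60
python3 -c "
from h import *
todo(*T['left'],.036,97.5)"
```

```text
clock: 2.7
position: [0.5437, 0.2073, 0.0319]
orientation: [0.203, -3.127, 0.003]
force: [-0.6, -0.4, -0.4]
grip_width: 0.0859
gripper_force: 0.0
clock: 3.37
position: [0.5482, 0.2087, 0.0385]
orientation: [-0.206, 3.131, 0.002]
force: [-0.6, 0.6, 6.5]
grip_width: 0.0502
gripper_force: 63.0
t 3.37 pos [0.5482 0.2087 0.0385] w 0.0502 F [-0.57  0.64  6.51] gf 63.0 q6 -1.44
yaxis deg 97.51 tilt 0.25
tool shift [ 0.0018 -0.0004  0.0025]
turn [0.001 0.004 0.   ]
turn [-7.000e-03  1.000e-03 -3.141e+00]
```

```bash
python3 -m handwheel '[{"tx":0,"ty":0,"tz":-0.005,"ax":0,"ay":0,"az":0,"hand":1},{"tx":0,"ty":0,"tz":-0.01,"ax":0,"ay":0,"az":0,"hand":1},{"tx":0,"ty":0,"tz":-0.015,"ax":0,"ay":0,"az":0,"hand":1},{"tx":0,"ty":0,"tz":-0.02,"ax":0,"ay":0,"az":0,"hand":1},{"tx":0,"ty":0,"tz":-0.02,"ax":0,"ay":0,"az":0,"hand":1},{"tx":0,"ty":0,"tz":-0.02,"ax":0,"ay":0,"az":0,"hand":1},{"tx":0,"ty":0,"tz":-0.02,"ax":0,"ay":0,"az":0,"hand":1},{"tx":0,"ty":0,"tz":-0.015,"ax":0,"ay":0,"az":0,"hand":1},{"tx":0,"ty":0,"tz":-0.01,"ax":0,"ay":0,"az":0,"hand":1},{"tx":0,"ty":0,"tz":-0.005,"ax":0,"ay":0,"az":0,"hand":1}]'
python3 -m handwheel '[{"tx":0,"ty":0,"tz":0,"ax":0,"ay":0,"az":0,"hand":1},{"tx":0,"ty":0,"tz":0,"ax":0,"ay":0,"az":0,"hand":1},{"tx":0,"ty":0,"tz":0,"ax":0,"ay":0,"az":0,"hand":1},{"tx":0,"ty":0,"tz":0,"ax":0,"ay":0,"az":0,"hand":1},{"tx":0,"ty":0,"tz":0,"ax":0,"ay":0,"az":0,"hand":1},{"tx":0,"ty":0,"tz":0,"ax":0,"ay":0,"az":0,"hand":1}]'
python3 - <<'E'
from h import *
todo(*T['left'],.036,97.5)
F=[]
for i in range(4): cam('side'); s=arm.state(); F.append(s['force'][2]); 
print(np.round(F,2))
f=cam('side')[0]; cv2.imwrite('pics/s2.png',cv2.resize(f[100:300,200:420,::-1],None,fx=2.5,fy=2.5))
E
```

```text
clock: 4.2
position: [0.5472, 0.2082, 0.1784]
orientation: [-0.206, 3.132, 0.001]
force: [-0.1, 1.0, -1.3]
grip_width: 0.0498
gripper_force: 62.5
clock: 4.7
position: [0.5464, 0.208, 0.1755]
orientation: [0.206, -3.133, 0.0]
force: [0.2, -0.3, -2.0]
grip_width: 0.0502
gripper_force: 62.5
t 4.7 pos [0.5464 0.208  0.1755] w 0.0502 F [ 0.21 -0.31 -2.01] gf 62.5 q6 -1.44
yaxis deg 97.52 tilt 0.08
tool shift [-0.0003  0.      0.1395]
turn [-0.    -0.001  0.   ]
turn [ 2.000e-03 -0.000e+00 -3.141e+00]
[-1.14 -1.99 -1.72 -1.81]
```

View pics/s2.png

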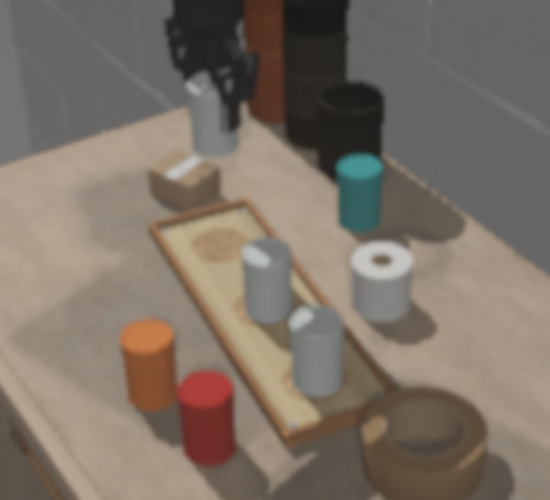

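Side crop: the left tin hangs upright in the fingers and the empty left cork is at crop (220,243). Fz is about -1.8 N, so it weighs roughly 0.18 kg: light. I lower it gently, checking contact before releasing.

```bash
python3 -m handwheel '[{"tx":0,"ty":0,"tz":0.01,"ax":0,"ay":0,"az":0,"hand":1},{"tx":0,"ty":0,"tz":0.02,"ax":0,"ay":0,"az":0,"hand":1},{"tx":0,"ty":0,"tz":0.02,"ax":0,"ay":0,"az":0,"hand":1},{"tx":0,"ty":0,"tz":0.02,"ax":0,"ay":0,"az":0,"hand":1},{"tx":0,"ty":0,"tz":0.02,"ax":0,"ay":0,"az":0,"hand":1},{"tx":0,"ty":0,"tz":0.016,"ax":0,"ay":0,"az":0,"hand":1},{"tx":0,"ty":0,"tz":0.01,"ax":0,"ay":0,"az":0,"hand":1},{"tx":0,"ty":0,"tz":0.007,"ax":0,"ay":0,"az":0,"hand":1},{"tx":0,"ty":0,"tz":0.005,"ax":0,"ay":0,"az":0,"hand":1},{"tx":0,"ty":0,"tz":0.003,"ax":0,"ay":0,"az":0,"hand":1}]'
python3 -m handwheel '[{"tx":0,"ty":0,"tz":0.002,"ax":0,"ay":0,"az":0,"hand":1},{"tx":0,"ty":0,"tz":0.002,"ax":0,"ay":0,"az":0,"hand":1},{"tx":0,"ty":0,"tz":0.001,"ax":0,"ay":0,"az":0,"hand":1},{"tx":0,"ty":0,"tz":0.001,"ax":0,"ay":0,"az":0,"hand":1},{"tx":0,"ty":0,"tz":0.001,"ax":0,"ay":0,"az":0,"hand":1},{"tx":0,"ty":0,"tz":0,"ax":0,"ay":0,"az":0,"hand":1},{"tx":0,"ty":0,"tz":0,"ax":0,"ay":0,"az":0,"hand":1}]'
python3 -c "
from h import *
d=np.load('side.npz'); print('cork L',ray(d['K'],d['r'],d['t'],(288,197.2),.012).round(3))
todo(*T['left'],.036,97.5)"
```

```text
clock: 5.78
position: [0.5469, 0.2082, 0.0451]
orientation: [-0.206, 3.135, 0.0]
force: [0.7, -0.4, -2.1]
grip_width: 0.0501
gripper_force: 62.5
clock: 6.37
position: [0.547, 0.2082, 0.0386]
orientation: [-0.206, 3.134, 0.0]
force: [-0.2, 0.9, -0.7]
grip_width: 0.0499
gripper_force: 62.7
cork L [0.547 0.214 0.012]
t 6.37 pos [0.547  0.2082 0.0386] w 0.0499 F [-0.16  0.88 -0.65] gf 62.7 q6 -1.44
yaxis deg 97.52 tilt 0.04
tool shift [ 0.0005 -0.0001  0.0026]
turn [0.    0.001 0.   ]
turn [-1.000e-03  0.000e+00 -3.141e+00]
```

```bash
python3 -m handwheel '[{"tx":0,"ty":0,"tz":0.001,"ax":0,"ay":0,"az":0,"hand":1},{"tx":0,"ty":0,"tz":0,"ax":0,"ay":0,"az":0,"hand":1},{"tx":0,"ty":0,"tz":0,"ax":0,"ay":0,"az":0,"hand":0.1},{"tx":0,"ty":0,"tz":0,"ax":0,"ay":0,"az":0,"hand":-0.2},{"tx":0,"ty":0,"tz":0,"ax":0,"ay":0,"az":0,"hand":-0.6},{"tx":0,"ty":0,"tz":0,"ax":0,"ay":0,"az":0,"hand":-1},{"tx":0,"ty":0,"tz":0,"ax":0,"ay":0,"az":0,"hand":-1},{"tx":0,"ty":0,"tz":0,"ax":0,"ay":0,"az":0,"hand":-1},{"tx":0,"ty":0,"tz":0,"ax":0,"ay":0,"az":0,"hand":-1}]'
python3 -m handwheel '[{"tx":0,"ty":0,"tz":-0.005,"ax":0,"ay":0,"az":0,"hand":-1},{"tx":0,"ty":0,"tz":-0.01,"ax":0,"ay":0,"az":0,"hand":-1},{"tx":0,"ty":0,"tz":-0.02,"ax":0,"ay":0,"az":0,"hand":-1},{"tx":0,"ty":0,"tz":-0.02,"ax":0,"ay":0,"az":0,"hand":-1},{"tx":0,"ty":0,"tz":-0.025,"ax":0,"ay":0,"az":0,"hand":-1},{"tx":0,"ty":0,"tz":-0.025,"ax":0,"ay":0,"az":0,"hand":-1},{"tx":0,"ty":0,"tz":-0.02,"ax":0,"ay":0,"az":0,"hand":-1},{"tx":0,"ty":0,"tz":-0.01,"ax":0,"ay":0,"az":0,"hand":-1}]'
python3 -m handwheel '[{"tx":0.0035,"ty":-0.0127,"tz":0,"ax":0,"ay":0,"az":0,"hand":-1},{"tx":0.0035,"ty":-0.0127,"tz":0,"ax":0,"ay":0,"az":0,"hand":-1},{"tx":0.0035,"ty":-0.0127,"tz":0,"ax":0,"ay":0,"az":0,"hand":-1},{"tx":0.0035,"ty":-0.0127,"tz":0,"ax":0,"ay":0,"az":0,"hand":-1},{"tx":0.0035,"ty":-0.0127,"tz":0,"ax":0,"ay":0,"az":0,"hand":-1},{"tx":0.0035,"ty":-0.0127,"tz":0,"ax":0,"ay":0,"az":0,"hand":-1},{"tx":0.0035,"ty":-0.0127,"tz":0,"ax":0,"ay":0,"az":0,"hand":-1},{"tx":0.0035,"ty":-0.0127,"tz":0,"ax":0,"ay":0,"az":0,"hand":-1},{"tx":0.0035,"ty":-0.0127,"tz":0,"ax":0,"ay":0,"az":0,"hand":-1},{"tx":0.0035,"ty":-0.0127,"tz":0,"ax":0,"ay":0,"az":0,"hand":-1}]'
python3 -m handwheel '[{"tx":0,"ty":0,"tz":0,"ax":0,"ay":0,"az":0,"hand":-1},{"tx":0,"ty":0,"tz":0,"ax":0,"ay":0,"az":0,"hand":-1},{"tx":0,"ty":0,"tz":0,"ax":0,"ay":0,"az":0,"hand":-1}]'
python3 - <<'E'
from h import *
todo(*T['middle'],.036,97.5)
f,K,r,t=cam('wrist')
z=f[:,:,::-1].copy(); a=np.linspace(0,6.28,60)
for x,y in T.values():
  q=proj(K,r,t,[[x+.027*np.cos(b),y+.027*np.sin(b),.09] for b in a]); cv2.polylines(z,[np.int32(q)],True,(0,0,255),1)
cv2.imwrite('pics/w3.png',z)
E
```

```text
clock: 7.12
position: [0.5467, 0.2081, 0.0372]
orientation: [0.206, -3.135, -0.0]
force: [-0.1, 0.3, 0.3]
grip_width: 0.0852
gripper_force: 0.0
clock: 7.78
position: [0.5483, 0.2086, 0.1774]
orientation: [-0.206, 3.128, 0.002]
force: [-0.4, -0.1, 0.4]
grip_width: 0.0851
gripper_force: 0.0
clock: 8.62
position: [0.5285, 0.0763, 0.1724]
orientation: [-0.206, 3.135, 0.0]
force: [-0.2, -0.3, 0.1]
grip_width: 0.0856
gripper_force: 0.0
clock: 8.87
position: [0.5288, 0.0778, 0.1724]
orientation: [-0.206, 3.134, 0.001]
force: [0.6, -0.1, -0.6]
grip_width: 0.0858
gripper_force: 0.0
t 8.87 pos [0.5288 0.0778 0.1724] w 0.0858 F [ 0.59 -0.11 -0.62] gf 0.0 q6 -1.66
yaxis deg 97.51 tilt 0.04
tool shift [-2.000e-04  1.000e-04  1.364e-01]
turn [0.001 0.    0.   ]
turn [-1.000e-03  1.000e-03 -3.141e+00]
```

View pics/w3.png

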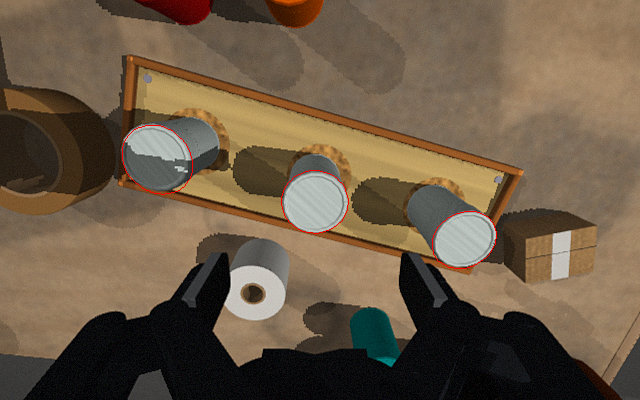

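The left tin is back upright on its cork at (465,238). The middle tin (314,202) and right tin (157,158) fit their rings. Label roll check: at about x≈0.64 it is clear of the fingers. I do the middle tin the same way.

```bash
python3 -m handwheel '[{"tx":0,"ty":0,"tz":0.01,"ax":0,"ay":0,"az":0,"hand":-1},{"tx":0,"ty":0,"tz":0.02,"ax":0,"ay":0,"az":0,"hand":-1},{"tx":0,"ty":0,"tz":0.02,"ax":0,"ay":0,"az":0,"hand":-1},{"tx":0,"ty":0,"tz":0.02,"ax":0,"ay":0,"az":0,"hand":-1},{"tx":0,"ty":0,"tz":0.02,"ax":0,"ay":0,"az":0,"hand":-1},{"tx":0,"ty":0,"tz":0.02,"ax":0,"ay":0,"az":0,"hand":-1},{"tx":0,"ty":0,"tz":0.015,"ax":0,"ay":0,"az":0,"hand":-1},{"tx":0,"ty":0,"tz":0.01,"ax":0,"ay":0,"az":0,"hand":-1},{"tx":0,"ty":0,"tz":0,"ax":0,"ay":0,"az":0,"hand":-1},{"tx":0,"ty":0,"tz":0,"ax":0,"ay":0,"az":0,"hand":-1}]' 60
python3 -m handwheel '[{"tx":0,"ty":0,"tz":0,"ax":0,"ay":0,"az":0,"hand":0},{"tx":0,"ty":0,"tz":0,"ax":0,"ay":0,"az":0,"hand":0},{"tx":0,"ty":0,"tz":0,"ax":0,"ay":0,"az":0,"hand":0.2},{"tx":0,"ty":0,"tz":0,"ax":0,"ay":0,"az":0,"hand":1},{"tx":0,"ty":0,"tz":0,"ax":0,"ay":0,"az":0,"hand":1},{"tx":0,"ty":0,"tz":0,"ax":0,"ay":0,"az":0,"hand":1},{"tx":0,"ty":0,"tz":0,"ax":0,"ay":0,"az":0,"hand":1},{"tx":0,"ty":0,"tz":0,"ax":0,"ay":0,"az":0,"hand":1}]' 60
python3 -m handwheel '[{"tx":0,"ty":0,"tz":-0.005,"ax":0,"ay":0,"az":0,"hand":1},{"tx":0,"ty":0,"tz":-0.01,"ax":0,"ay":0,"az":0,"hand":1},{"tx":0,"ty":0,"tz":-0.015,"ax":0,"ay":0,"az":0,"hand":1},{"tx":0,"ty":0,"tz":-0.02,"ax":0,"ay":0,"az":0,"hand":1},{"tx":0,"ty":0,"tz":-0.02,"ax":0,"ay":0,"az":0,"hand":1},{"tx":0,"ty":0,"tz":-0.02,"ax":0,"ay":0,"az":0,"hand":1},{"tx":0,"ty":0,"tz":-0.02,"ax":0,"ay":0,"az":0,"hand":1},{"tx":0,"ty":0,"tz":-0.015,"ax":0,"ay":0,"az":0,"hand":1},{"tx":0,"ty":0,"tz":-0.01,"ax":0,"ay":0,"az":0,"hand":1},{"tx":0,"ty":0,"tz":-0.005,"ax":0,"ay":0,"az":0,"hand":1}]'
python3 -m handwheel '[{"tx":0,"ty":0,"tz":0,"ax":0,"ay":0,"az":0,"hand":1},{"tx":0,"ty":0,"tz":0,"ax":0,"ay":0,"az":0,"hand":1},{"tx":0,"ty":0,"tz":0,"ax":0,"ay":0,"az":0,"hand":1},{"tx":0,"ty":0,"tz":0,"ax":0,"ay":0,"az":0,"hand":1},{"tx":0,"ty":0,"tz":0,"ax":0,"ay":0,"az":0,"hand":1},{"tx":0,"ty":0,"tz":0,"ax":0,"ay":0,"az":0,"hand":1}]'
python3 - <<'E'
from h import *
todo(*T['middle'],.036,97.5)
F=[]
for i in range(4): cam('side'); s=arm.state(); F.append(s['force'][2]); 
print(np.round(F,2),s['position'])
E
```

```text
clock: 9.75
position: [0.5283, 0.078, 0.0367]
orientation: [0.207, -3.134, -0.0]
force: [0.7, 1.2, 1.1]
grip_width: 0.0855
gripper_force: 0.0
clock: 10.42
position: [0.53, 0.0778, 0.0391]
orientation: [-0.206, 3.131, 0.0]
force: [0.0, 1.2, 5.4]
grip_width: 0.0511
gripper_force: 63.1
clock: 11.25
position: [0.529, 0.0776, 0.179]
orientation: [-0.206, 3.133, -0.0]
force: [-0.2, 0.2, -1.9]
grip_width: 0.0512
gripper_force: 62.7
clock: 11.75
position: [0.5283, 0.0776, 0.1765]
orientation: [0.206, -3.133, -0.0]
force: [-0.5, 0.1, -2.1]
grip_width: 0.051
gripper_force: 62.7
t 11.75 pos [0.5283 0.0776 0.1765] w 0.051 F [-0.46  0.15 -2.13] gf 62.7 q6 -1.66
yaxis deg 97.52 tilt 0.09
tool shift [-0.0009  0.0003  0.1405]
turn [ 0.    -0.001  0.   ]
turn [ 2.000e-03  0.000e+00 -3.141e+00]
[-2.03 -3.23 -1.81 -3.09] [0.52864618 0.07763035 0.17719895]
```

Middle is about 2.4 N (~0.25 kg), also light. I put it back, checking contact first.

```bash
python3 -m handwheel '[{"tx":0,"ty":0,"tz":0.01,"ax":0,"ay":0,"az":0,"hand":1},{"tx":0,"ty":0,"tz":0.02,"ax":0,"ay":0,"az":0,"hand":1},{"tx":0,"ty":0,"tz":0.02,"ax":0,"ay":0,"az":0,"hand":1},{"tx":0,"ty":0,"tz":0.02,"ax":0,"ay":0,"az":0,"hand":1},{"tx":0,"ty":0,"tz":0.02,"ax":0,"ay":0,"az":0,"hand":1},{"tx":0,"ty":0,"tz":0.016,"ax":0,"ay":0,"az":0,"hand":1},{"tx":0,"ty":0,"tz":0.01,"ax":0,"ay":0,"az":0,"hand":1},{"tx":0,"ty":0,"tz":0.007,"ax":0,"ay":0,"az":0,"hand":1},{"tx":0,"ty":0,"tz":0.005,"ax":0,"ay":0,"az":0,"hand":1},{"tx":0,"ty":0,"tz":0.003,"ax":0,"ay":0,"az":0,"hand":1}]'
python3 -m handwheel '[{"tx":0,"ty":0,"tz":0.002,"ax":0,"ay":0,"az":0,"hand":1},{"tx":0,"ty":0,"tz":0.002,"ax":0,"ay":0,"az":0,"hand":1},{"tx":0,"ty":0,"tz":0.001,"ax":0,"ay":0,"az":0,"hand":1},{"tx":0,"ty":0,"tz":0.001,"ax":0,"ay":0,"az":0,"hand":1},{"tx":0,"ty":0,"tz":0.001,"ax":0,"ay":0,"az":0,"hand":1},{"tx":0,"ty":0,"tz":0.001,"ax":0,"ay":0,"az":0,"hand":1},{"tx":0,"ty":0,"tz":0,"ax":0,"ay":0,"az":0,"hand":1},{"tx":0,"ty":0,"tz":0,"ax":0,"ay":0,"az":0,"hand":1}]'
```

```text
clock: 12.78
position: [0.5289, 0.0776, 0.0462]
orientation: [-0.206, 3.134, 0.0]
force: [0.1, -0.1, -2.1]
grip_width: 0.0511
gripper_force: 62.7
clock: 13.45
position: [0.529, 0.0777, 0.0391]
orientation: [-0.206, 3.134, 0.0]
force: [-2.0, 0.5, 2.7]
grip_width: 0.0505
gripper_force: 63.0
```

Contact is felt (Fz +2.7 N), so I release, rise and move above the right tin.

```bash
python3 -m handwheel '[{"tx":0,"ty":0,"tz":0,"ax":0,"ay":0,"az":0,"hand":0.1},{"tx":0,"ty":0,"tz":0,"ax":0,"ay":0,"az":0,"hand":-0.2},{"tx":0,"ty":0,"tz":0,"ax":0,"ay":0,"az":0,"hand":-0.6},{"tx":0,"ty":0,"tz":0,"ax":0,"ay":0,"az":0,"hand":-1},{"tx":0,"ty":0,"tz":0,"ax":0,"ay":0,"az":0,"hand":-1},{"tx":0,"ty":0,"tz":0,"ax":0,"ay":0,"az":0,"hand":-1},{"tx":0,"ty":0,"tz":0,"ax":0,"ay":0,"az":0,"hand":-1}]'
python3 -m handwheel '[{"tx":0,"ty":0,"tz":-0.005,"ax":0,"ay":0,"az":0,"hand":-1},{"tx":0,"ty":0,"tz":-0.01,"ax":0,"ay":0,"az":0,"hand":-1},{"tx":0,"ty":0,"tz":-0.02,"ax":0,"ay":0,"az":0,"hand":-1},{"tx":0,"ty":0,"tz":-0.02,"ax":0,"ay":0,"az":0,"hand":-1},{"tx":0,"ty":0,"tz":-0.025,"ax":0,"ay":0,"az":0,"hand":-1},{"tx":0,"ty":0,"tz":-0.025,"ax":0,"ay":0,"az":0,"hand":-1},{"tx":0,"ty":0,"tz":-0.02,"ax":0,"ay":0,"az":0,"hand":-1},{"tx":0,"ty":0,"tz":-0.01,"ax":0,"ay":0,"az":0,"hand":-1}]'
python3 -m handwheel '[{"tx":0.0034,"ty":-0.0121,"tz":0,"ax":0,"ay":0,"az":0,"hand":-1},{"tx":0.0034,"ty":-0.0121,"tz":0,"ax":0,"ay":0,"az":0,"hand":-1},{"tx":0.0034,"ty":-0.0121,"tz":0,"ax":0,"ay":0,"az":0,"hand":-1},{"tx":0.0034,"ty":-0.0121,"tz":0,"ax":0,"ay":0,"az":0,"hand":-1},{"tx":0.0034,"ty":-0.0121,"tz":0,"ax":0,"ay":0,"az":0,"hand":-1},{"tx":0.0034,"ty":-0.0121,"tz":0,"ax":0,"ay":0,"az":0,"hand":-1},{"tx":0.0034,"ty":-0.0121,"tz":0,"ax":0,"ay":0,"az":0,"hand":-1},{"tx":0.0034,"ty":-0.0121,"tz":0,"ax":0,"ay":0,"az":0,"hand":-1},{"tx":0.0034,"ty":-0.0121,"tz":0,"ax":0,"ay":0,"az":0,"hand":-1},{"tx":0.0034,"ty":-0.0121,"tz":0,"ax":0,"ay":0,"az":0,"hand":-1}]'
python3 -m handwheel '[{"tx":0,"ty":0,"tz":0,"ax":0,"ay":0,"az":0,"hand":-1},{"tx":0,"ty":0,"tz":0,"ax":0,"ay":0,"az":0,"hand":-1},{"tx":0,"ty":0,"tz":0,"ax":0,"ay":0,"az":0,"hand":-1}]'
python3 - <<'E'
from h import *
todo(*T['right'],.036,97.5)
f,K,r,t=cam('wrist')
z=f[:,:,::-1].copy(); a=np.linspace(0,6.28,60)
for x,y in T.values():
  q=proj(K,r,t,[[x+.027*np.cos(b),y+.027*np.sin(b),.09] for b in a]); cv2.polylines(z,[np.int32(q)],True,(0,0,255),1)
cv2.imwrite('pics/w4.png',z)
E
```

```text
clock: 14.03
position: [0.5287, 0.0776, 0.0381]
orientation: [0.206, -3.135, -0.0]
force: [0.2, -0.3, -1.2]
grip_width: 0.0858
gripper_force: 0.0
clock: 14.7
position: [0.5304, 0.0777, 0.1781]
orientation: [-0.205, 3.128, -0.0]
force: [0.5, -0.1, 0.4]
grip_width: 0.0853
gripper_force: 0.0
clock: 15.53
position: [0.5106, -0.0481, 0.1733]
orientation: [-0.206, 3.135, 0.0]
force: [-0.4, 0.8, 0.5]
grip_width: 0.0856
gripper_force: 0.0
clock: 15.78
position: [0.5109, -0.0466, 0.1734]
orientation: [-0.206, 3.135, 0.001]
force: [-0.4, 0.2, -0.3]
grip_width: 0.085
gripper_force: 0.0
t 15.78 pos [ 0.5109 -0.0466  0.1734] w 0.085 F [-0.36  0.17 -0.33] gf 0.0 q6 -1.9
yaxis deg 97.51 tilt 0.04
tool shift [ 0.0005 -0.0004  0.1374]
turn [0.001 0.    0.   ]
turn [-1.000e-03  1.000e-03 -3.141e+00]
```

View pics/w4.png

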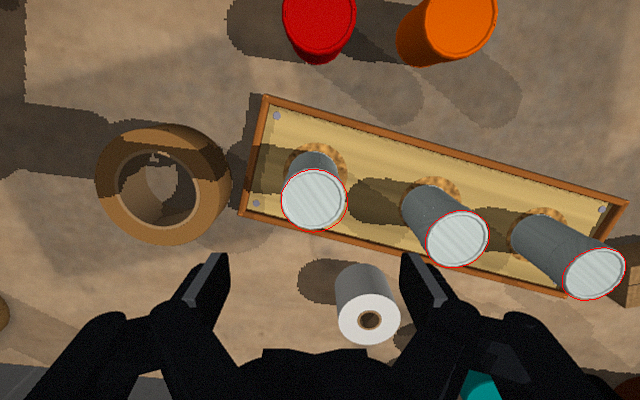

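Left (595,273) and middle (457,238) tins stand on their corks. The right tin (313,199) fits its ring, and the tape roll (163,185) is about 2–3 cm clear of the left finger. I grip and lift the right tin higher.

```bash
python3 -m handwheel '[{"tx":0,"ty":0,"tz":0.01,"ax":0,"ay":0,"az":0,"hand":-1},{"tx":0,"ty":0,"tz":0.02,"ax":0,"ay":0,"az":0,"hand":-1},{"tx":0,"ty":0,"tz":0.02,"ax":0,"ay":0,"az":0,"hand":-1},{"tx":0,"ty":0,"tz":0.02,"ax":0,"ay":0,"az":0,"hand":-1},{"tx":0,"ty":0,"tz":0.02,"ax":0,"ay":0,"az":0,"hand":-1},{"tx":0,"ty":0,"tz":0.02,"ax":0,"ay":0,"az":0,"hand":-1},{"tx":0,"ty":0,"tz":0.015,"ax":0,"ay":0,"az":0,"hand":-1},{"tx":0,"ty":0,"tz":0.01,"ax":0,"ay":0,"az":0,"hand":-1},{"tx":0,"ty":0,"tz":0,"ax":0,"ay":0,"az":0,"hand":-1},{"tx":0,"ty":0,"tz":0,"ax":0,"ay":0,"az":0,"hand":-1}]' 70
python3 -m handwheel '[{"tx":0,"ty":0,"tz":0,"ax":0,"ay":0,"az":0,"hand":0},{"tx":0,"ty":0,"tz":0,"ax":0,"ay":0,"az":0,"hand":0},{"tx":0,"ty":0,"tz":0,"ax":0,"ay":0,"az":0,"hand":0.2},{"tx":0,"ty":0,"tz":0,"ax":0,"ay":0,"az":0,"hand":1},{"tx":0,"ty":0,"tz":0,"ax":0,"ay":0,"az":0,"hand":1},{"tx":0,"ty":0,"tz":0,"ax":0,"ay":0,"az":0,"hand":1},{"tx":0,"ty":0,"tz":0,"ax":0,"ay":0,"az":0,"hand":1},{"tx":0,"ty":0,"tz":0,"ax":0,"ay":0,"az":0,"hand":1}]' 70
python3 -m handwheel '[{"tx":0,"ty":0,"tz":-0.005,"ax":0,"ay":0,"az":0,"hand":1},{"tx":0,"ty":0,"tz":-0.01,"ax":0,"ay":0,"az":0,"hand":1},{"tx":0,"ty":0,"tz":-0.02,"ax":0,"ay":0,"az":0,"hand":1},{"tx":0,"ty":0,"tz":-0.03,"ax":0,"ay":0,"az":0,"hand":1},{"tx":0,"ty":0,"tz":-0.03,"ax":0,"ay":0,"az":0,"hand":1},{"tx":0,"ty":0,"tz":-0.03,"ax":0,"ay":0,"az":0,"hand":1},{"tx":0,"ty":0,"tz":-0.03,"ax":0,"ay":0,"az":0,"hand":1},{"tx":0,"ty":0,"tz":-0.025,"ax":0,"ay":0,"az":0,"hand":1},{"tx":0,"ty":0,"tz":-0.015,"ax":0,"ay":0,"az":0,"hand":1},{"tx":0,"ty":0,"tz":-0.005,"ax":0,"ay":0,"az":0,"hand":1}]'
python3 -m handwheel '[{"tx":0,"ty":0,"tz":0,"ax":0,"ay":0,"az":0,"hand":1},{"tx":0,"ty":0,"tz":0,"ax":0,"ay":0,"az":0,"hand":1},{"tx":0,"ty":0,"tz":0,"ax":0,"ay":0,"az":0,"hand":1},{"tx":0,"ty":0,"tz":0,"ax":0,"ay":0,"az":0,"hand":1},{"tx":0,"ty":0,"tz":0,"ax":0,"ay":0,"az":0,"hand":1},{"tx":0,"ty":0,"tz":0,"ax":0,"ay":0,"az":0,"hand":1},{"tx":0,"ty":0,"tz":0,"ax":0,"ay":0,"az":0,"hand":1},{"tx":0,"ty":0,"tz":0,"ax":0,"ay":0,"az":0,"hand":1}]'
python3 - <<'E'
from h import *
todo(*T['right'],.036,97.5)
F=[]
for i in range(4): f=cam('side')[0]; s=arm.state(); F.append(s['force'][2]); 
print(np.round(F,2),s['position'])
cv2.imwrite('pics/s3.png',cv2.resize(f[60:300,200:420,::-1],None,fx=2.4,fy=2.4))
E
```

```text
clock: 16.67
position: [0.5105, -0.0463, 0.0378]
orientation: [0.207, -3.134, -0.001]
force: [-1.4, -0.6, 0.6]
grip_width: 0.0853
gripper_force: 0.0
clock: 17.33
position: [0.5122, -0.0475, 0.0403]
orientation: [-0.206, 3.131, -0.003]
force: [-0.7, -2.1, 5.0]
grip_width: 0.0512
gripper_force: 73.9
clock: 18.17
position: [0.5116, -0.0466, 0.2417]
orientation: [-0.206, 3.13, -0.001]
force: [0.6, -0.5, -4.4]
grip_width: 0.0512
gripper_force: 74.2
clock: 18.83
position: [0.5107, -0.0468, 0.2381]
orientation: [0.206, -3.134, -0.0]
force: [-0.5, -0.4, -5.0]
grip_width: 0.0514
gripper_force: 74.1
t 18.83 pos [ 0.5107 -0.0468  0.2381] w 0.0514 F [-0.54 -0.45 -4.98] gf 74.1 q6 -1.9
yaxis deg 97.51 tilt 0.03
tool shift [ 2.000e-04 -3.000e-04  2.021e-01]
turn [ 0. -0.  0.]
turn [ 1.000e-03  0.000e+00 -3.141e+00]
[-4.61 -4.43 -4.25 -4.71] [ 0.51082787 -0.04678545  0.23840159]
```

View pics/s3.png

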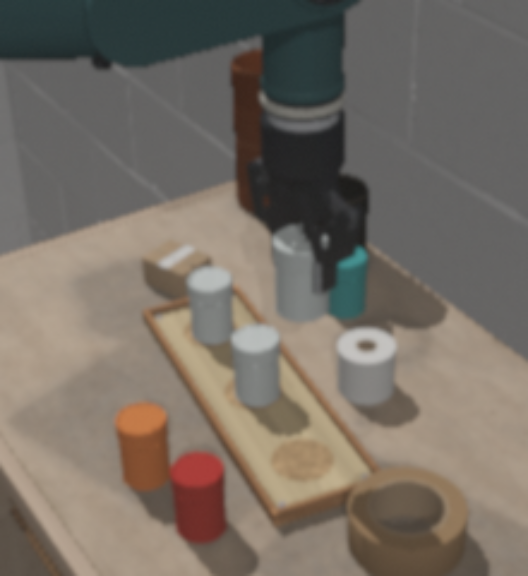

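The right tin (4.6 N against about 1.8 and 2.4 N) hangs upright at crop (302,275), its underside about 21 cm up. The other two stand in place. I hand in.

```bash
python3 -c "
from plant import arm
print(arm.close_job())"
```

```text
the job is handed in; nothing more can be done
None
```

I lifted all three tins in order, left to right; the right one is heaviest (about 0.47 kg, against roughly 0.18 and 0.25 kg), and I handed the job in with it held upright about 21 cm up and the other two back on their corks.

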